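# Slide the stop bar home in the stop block

## Task

Set up the length stop: take the narrow aluminium bar and slide it lengthways into the open slot of the steel stop block until you feel it meet the stop hidden inside. Leave it there, flat on the worktop and fully home with its rear part sticking out, and leave the wide bar where it lies.

Things in the scene. Friction and masses are not known exactly. Their poses are not given: they have to be found in the camera images.
- narrow_bar: The bar to fit: plain aluminium bar, 130 mm long (its y axis), 20 mm wide (its x axis), 24 mm high, about 0.17 kg, lying loose on the worktop; two small screw holes in its top. Origin: centre of its underside. Both ends are alike, either may go in first.
- wide_bar: The wrong bar: the same, but 38 mm wide, so it does not fit the slot. 130 mm long (y axis), 38 mm wide (x axis), 24 mm high, loose. Origin: centre of its underside. It may have changed places with the narrow bar.
- stop_block: Steel block fixed to the worktop, 78 long, 54 wide, 40 high; low feet out to 45 either side. Its blind slot, 26 wide, 30 high, opens towards the robot; the slot's floor is the worktop. Two cheeks, 20 high, flare outwards 13 in front of the mouth. Origin: on the worktop, mid mouth; x points level into the slot, y across, z up. (mm)
- end_stop: Rigid stop hidden inside the slot, set 40 to 55 mm behind the mouth and fixed there; its setting screw ends in a small round knob, 18 mm across, behind the block. Origin: on the worktop below the middle of the stop's front face, which the bar must meet; axes as the stop block's.

How it is judged (in metres and radians):
On the way:
1. the narrow bar is slid along the slot right up to the hidden stop (front end within 3 mm of it) (x of narrow_bar in the frame of end_stop between -0.068 and -0.055 m and y of narrow_bar in the frame of stop_block between -0.012 and 0.012 m and height (world z) of narrow_bar below 0.012 m), for 0.05 s.
At the end, for the whole second after the job is handed in: The narrow bar lies flat and at rest in the slot, in line with it within 10 degrees, its front end no more than 10 mm from the hidden stop (on the way it has come within 3 mm, that is, met it), and is let go. The wide bar is within 30 mm of where it lay (x of narrow_bar in the frame of end_stop between -0.075 and -0.055 m and y of narrow_bar in the frame of stop_block between -0.012 and 0.012 m and angle between the y axis of narrow_bar and the x axis of stop_block, either way round below 0.18 rad and angle between narrow_bar's own z axis and vertical below 0.1 rad and height (world z) of narrow_bar below 0.006 m and linear speed of narrow_bar below 0.01 m/s); the robot touches nothing.
It fails at once if the wide bar is moved more than 30 mm (distance of wide_bar from where it was at the start of the episode above 0.03 m).
It also fails if it takes over 38 s, if anything falls off the work surface, if the arm or the gripper's body presses on something with over 40 N, if the wrist force passes 120 N, or if a joint passes its speed limit or range.

## Robot

A 6-joint arm with a two-finger parallel gripper is mounted at the origin on a cart in front of the work surface, level with it; the furniture and walls round the work are solid. World frame = base frame: x ahead of the robot, y to its left, z up, the work surface at z = 0. Lengths are in mm, angles in degrees, forces in N, time in s.
With the tool pointing down it reaches from about 300 to 850 mm from the base axis. Payload 4.2 kg.
Tool frame: the origin (TCP) lies at the very end of the fingers, on their centre line; the grasp point (between the pads) lies 19 mm behind it (hold_point_z is the z of the grasp point in the tool frame, in mm); z points along the fingers, y is the direction in which the jaws open and shut (so a half turn about z gives the same grasp; the last joint's range is limited). The gripper opens to 91 mm and grips with 3 to 60 N. Pads are 32 mm wide; open, the fingers measure 118 mm over their backs; the gripper's body (76 mm by 178 mm) begins 60 mm behind the grasp point.
Start: joints at [-77.75, 18.312, 89.639, -0, 72.044, -1.146], TCP at [133.216, -559.372, 213.976] pointing down, gripper open.
Joint ranges: [-177.97, 177.97], [-48.28, 115.42], [12.27, 149.76], [-77.06, 257.06], [2.81, 150.46], [-146.56, 146.56]. Speed limits (degrees/s): [147.25, 147.25, 180, 180, 180, 180].

## Interface

Orientations are given as [roll, pitch, yaw] about the fixed x, y, z axes, in that order (R = Rz(yaw) Ry(pitch) Rx(roll)).
In Python, from workcell import state, grab_frame, job_done, hold_point_z gives the robot as it stands. The module is installed in compiled form; this text tells all that it offers.
- The arm moves only by the shell command python3 -m creep 'ROWS' [FORCE]. ROWS is JSON, a list of rows, each a list of 7 numbers: the closure, from 0 (fully open) to 1 (shut), then the shift along the tool's x, y, z in mm, then the turn, a rotation vector about the tool's x, y, z in degrees. A call has 1 to 5 rows; each row shifts and turns the commanded pose from where the row before left it, along the tool's axes as they then stand; what a row does not reach is not made up. A row lasts 1/8 s, in which the tool goes at most 62.5 mm and 10.7 degrees, less where a joint would pass 70% of its speed; a pose out of reach is approached as far as the arm can. A call is refused whole if a number of a shift passes 62.5 or a number of a turn 10.7, either way. A call with a gripper value outside its range is refused whole. The fingers move at their own pace and stop on an object; FORCE is the grip in N (left out, the last holds). Time passes only in rows, so rows that do not move let the fingers close. It gives the time, the measured TCP pose, the force and the opening at its end, in the units of the state.
- state(): the state, without advancing time (a new reading comes with each control period).
- grab_frame(name): name is "scene" or "top" or "wrist"; returns a dict with "frame" (420x560x3 uint8, red, green, blue), "fx", "fy", "cx", "cy" (pixels), "k1" (the pictures are not rectified: a ray, as slopes to the right and down, at radius r is drawn at 1 + k1 r^2 times it, then the intrinsics apply), "view" (4x4, takes a point from world to camera coordinates). Camera axes: x right, y down, z forward; pixel columns grow to the right and rows downward; lengths in mm; the calibration is good to about 2 mm. A picture is of the moment at which its call begins. There is no depth.
- job_done(): hands the job in, once; it reports no verdict.
The state is a dict: "time_s": time; "qpos": joint angles; "qvel": joint speeds; "effort": joint torques, N m; "ee_pos": TCP position; "ee_rot": TCP orientation; "force": force on the tool from outside, world axes, zero at the start; "torque": the same for the moment, N m; "gripper_width": finger opening in mm.
Only numpy, scipy, OpenCV 4.12 (cv2) and the standard library are available. Lean on these libraries where they do the work, as an engineer would, in place of code of your own. Each camera call takes 0.05 s, during which the arm holds its last target.

## Working session

There is one attempt and no reset: what is moved stays moved. The work goes in short steps, Python scripts to look and compute and a shell command to move; the robot and the scene stay as the last step left them, time stands still between calls to the robot, and variables do not carry over. Pictures are saved under pics/ and viewed, and the job is handed in when it is done.

```bash
mkdir -p pics; ls
python3 - <<'E'
from workcell import *
import cv2
for n in ("scene","top","wrist"):
    f=grab_frame(n); cv2.imwrite(f"pics/{n}0.png",f["frame"][:,:,::-1]); print(n,f["fx"],f["fy"],f["cx"],f["cy"],f["k1"],f["view"])
s=state();print(s, hold_point_z)
E
```

```text
pics
scene 509.0044532669565 509.0044532669565 285.70554705074005 205.61859640174956 -0.022490501685010333 [[-8.94216561e-01 -4.47002457e-01 -2.37811935e-02  3.48412390e+02]
 [-2.48324006e-01  5.39565647e-01 -8.04489963e-01  3.32239985e+02]
 [ 3.72440505e-01 -7.13482807e-01 -5.93489979e-01  4.71172288e+02]
 [ 0.00000000e+00  0.00000000e+00  0.00000000e+00  1.00000000e+00]]
top 474.77966812225355 474.77966812225355 277.82694179073286 206.31915888524273 0.049367118808199516 [[-2.30285827e-02 -9.99720139e-01 -5.41557148e-03 -2.66794227e+02]
 [-9.97413669e-01  2.33436974e-02 -6.79782700e-02  5.12816553e+02]
 [ 6.80856650e-02  3.83612181e-03 -9.97672104e-01  8.65113273e+02]
 [ 0.00000000e+00  0.00000000e+00  0.00000000e+00  1.00000000e+00]]
wrist 345.98152392146164 345.98152392146164 278.92042323314286 206.1918674354617 -0.016737313340346213 [[ 2.31947799e-01 -9.72727216e-01 -1.40798277e-03 -5.74309294e+02]
 [-9.41469906e-01 -2.24857982e-01  2.51143990e-01 -2.81429471e+01]
 [-2.44611191e-01 -5.69267223e-02 -9.67948714e-01  3.90118290e+02]
 [ 0.00000000e+00  0.00000000e+00  0.00000000e+00  1.00000000e+00]]
{'time_s': 0.15, 'qpos': array([-7.77513198e+01,  1.83422704e+01,  8.96897476e+01, -1.19024736e-03,
        7.20437204e+01, -1.14675292e+00]), 'qvel': array([-0.06056608, -0.15052213, -0.161677  ,  0.04159269, -0.06142532,
       -0.02131186]), 'effort': array([ 1.40403285e-03, -4.12771046e+01, -2.32154864e+01,  7.29599828e-02,
        4.33413649e-02, -1.01275655e-04]), 'ee_pos': array([ 133.11686188, -558.99286574,  213.32708977]), 'ee_rot': array([-1.79924254e+02, -3.84213099e-04,  1.33958006e+01]), 'force': array([ 0.23785199, -0.16685843,  0.44066315]), 'torque': array([ 0.01771986,  0.03741127, -0.02513387]), 'gripper_width': 91.23325910139242} -18.8
```

View pics/top0.png

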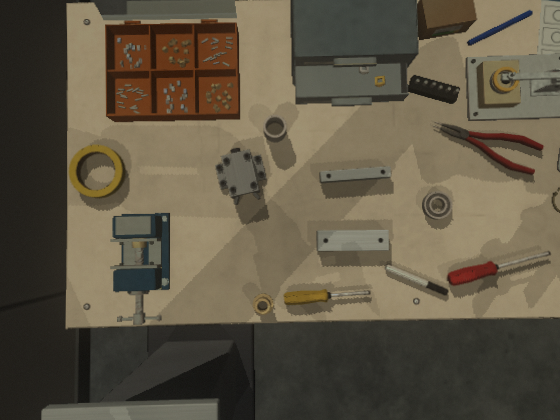

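View pics/scene0.png

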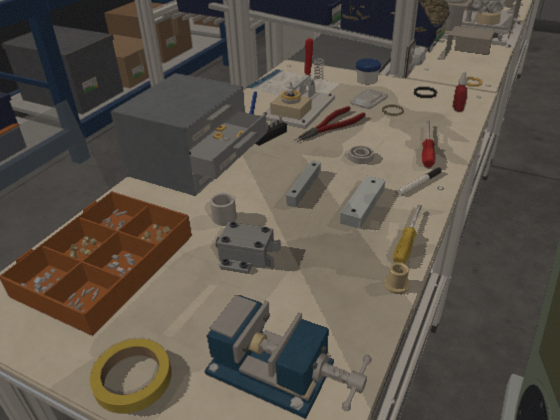

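View pics/wrist0.png

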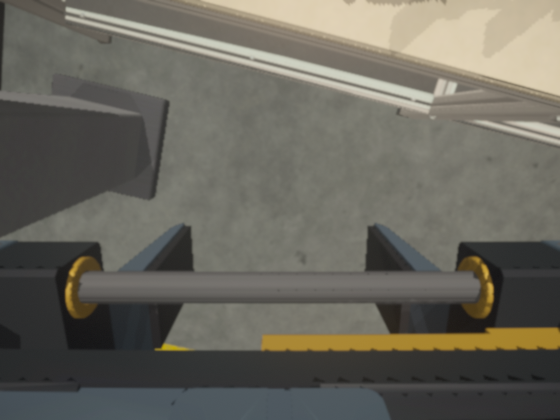

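The top view shows the block at about (241,173), the narrow bar at about (355,174) and the wide bar at about (353,240). I'll enlarge these areas.

```bash
cat > h.py <<'E'
import numpy as np, cv2
def cast(f,uv,z):
    K=np.array([[f["fx"],0,f["cx"]],[0,f["fy"],f["cy"]],[0,0,1]])
    # drawn = ideal*(1+k1 r^2), r ideal radius -> opencv model k1
    p=cv2.undistortPointsIter(np.array(uv,float).reshape(-1,1,2),K,np.array([f["k1"],0,0,0.]),None,None,(3,50,1e-9)).reshape(-1,2)
    V=np.array(f["view"]);R=V[:3,:3];c=-R.T@V[:3,3]
    d=np.c_[p,np.ones(len(p))]@R
    return c+d*((z-c[2])/d[:,2])[:,None]
def proj(f,P):
    V=np.array(f["view"]);q=np.atleast_2d(P)@V[:3,:3].T+V[:3,3]
    s=q[:,:2]/q[:,2:];r2=(s**2).sum(1,keepdims=True);s=s*(1+f["k1"]*r2)
    return s*[f["fx"],f["fy"]]+[f["cx"],f["cy"]]
E
python3 - <<'E'
from workcell import *
from h import *
import pickle
f=grab_frame("top");pickle.dump(f,open("top.pkl","wb"))
g=grab_frame("scene");pickle.dump(g,open("scene.pkl","wb"))
a=f["frame"][:,:,::-1]
cv2.imwrite("pics/c1.png",cv2.resize(a[130:215,200:300],None,fx=7,fy=7,interpolation=cv2.INTER_CUBIC)[:600,:800])
cv2.imwrite("pics/c2.png",cv2.resize(a[150:265,305:405],None,fx=5,fy=5,interpolation=cv2.INTER_CUBIC))
b=g["frame"][:,:,::-1]
cv2.imwrite("pics/c3.png",cv2.resize(b[180:285,190:300],None,fx=5,fy=5,interpolation=cv2.INTER_CUBIC))
for z in(0,40): print(cast(f,[[241,173],[355,174],[353,240],[71,322],[275,128]],z).round(1))
E
```

```text
[[ 572.8 -210.     0. ]
 [ 565.6 -426.3    0. ]
 [ 440.9 -418.3    0. ]
 [ 302.8  107.7    0. ]
 [ 657.8 -276.6    0. ]]
[[ 567.1 -213.2   40. ]
 [ 560.3 -419.9   40. ]
 [ 441.1 -412.2   40. ]
 [ 309.2   90.3   40. ]
 [ 648.4 -276.9   40. ]]
```

View pics/c1.png

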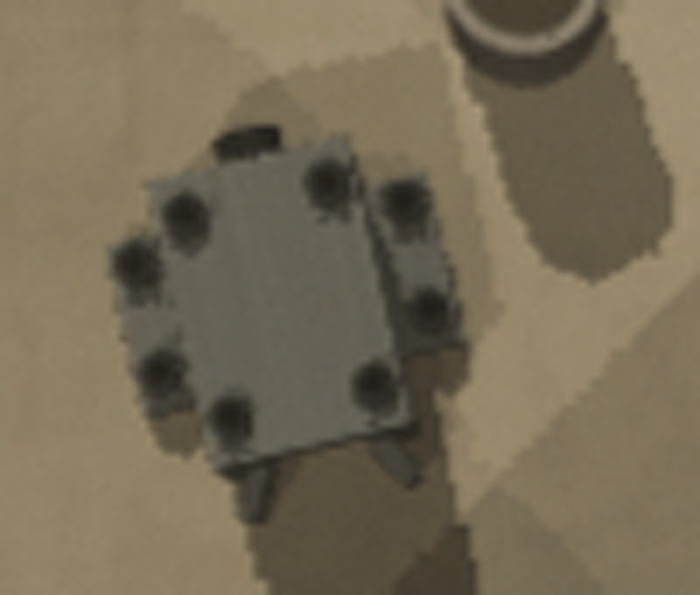

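View pics/c2.png

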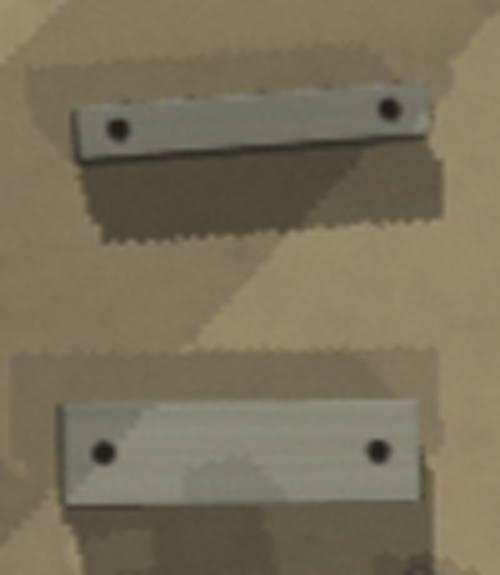

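View pics/c3.png

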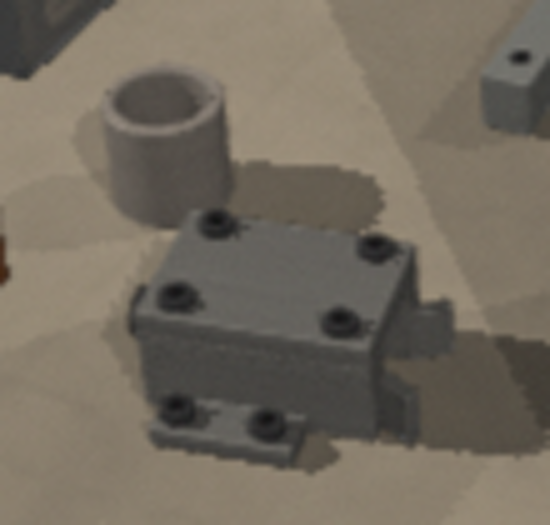

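```bash
cat > m.py <<'E'
from h import *
import pickle
f=pickle.load(open("top.pkl","rb"));g=pickle.load(open("scene.pkl","rb"))
def up(p,s,o): return (np.array(p,float)+.5)/s-.5+o
def quad(n,P):
    P=P[:,:2];e=np.roll(P,-1,0)-P
    print(n,"c",P.mean(0).round(1),"len",np.linalg.norm(e,axis=1).round(1),"ang",np.degrees(np.arctan2(e[:,1],e[:,0])).round(1))
print("block far-left,far-right,near-right,near-left")
quad("top",cast(f,up([[150,185],[350,138],[413,425],[215,468]],7,[200,130]),40))
quad("scene",cast(g,up([[140,312],[195,212],[413,247],[375,345]],5,[190,180]),40))
h=cast(f,up([[118,129],[390,108]],5,[305,150]),24);print("nb holes",h.round(1),h.mean(0))
quad("nb",cast(f,up([[78,110],[428,85],[429,135],[84,158]],5,[305,150]),24))
h=cast(f,up([[104,453],[378,451]],5,[305,150]),24);print("wb holes",h.round(1),h.mean(0))
quad("wb",cast(f,up([[64,402],[418,402],[420,500],[66,503]],5,[305,150]),24))
a=g["frame"][:,:,::-1]
cv2.imwrite("pics/c4.png",cv2.resize(a[150:235,270:400],None,fx=6,fy=6,interpolation=cv2.INTER_CUBIC))
E
python3 m.py
```

```text
block far-left,far-right,near-right,near-left
top c [ 567.3 -211.2] len [53.4 76.9 52.4 75.9] ang [ -78.  -168.9  101.    11.9]
scene c [ 564.4 -209.6] len [51.7 74.9 48.5 76.2] ang [ -77.7 -169.2  103.9   13.2]
nb holes [[ 561.1 -373.    24. ]
 [ 566.4 -473.3   24. ]] [ 563.71310929 -423.17315705   24.        ]
nb c [ 562.4 -423.4] len [129.2  18.6 127.2  18. ] ang [-87.3 179.   92.4   5.4]
wb holes [[ 441.8 -364.3   24. ]
 [ 440.3 -464.2   24. ]] [ 441.06624178 -414.23578684   24.        ]
wb c [ 441.2 -414.5] len [129.2  35.7 128.8  36.9] ang [-91.3 178.9  89.3  -0.5]
```

View pics/c4.png

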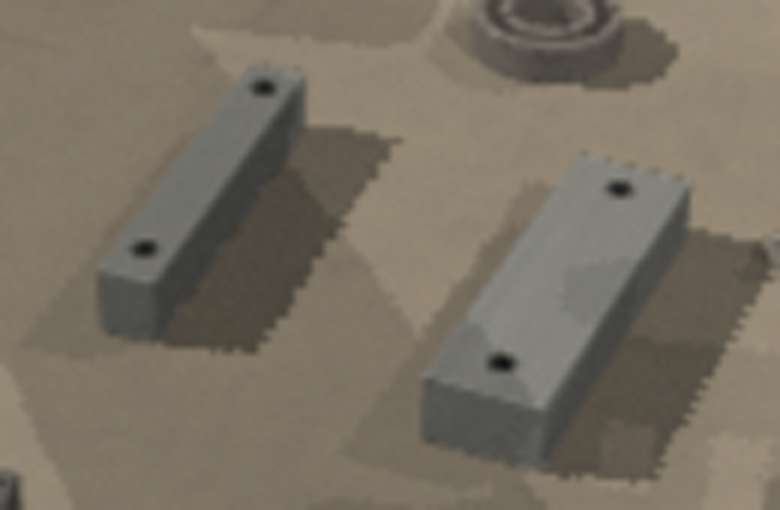

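```bash
cat > plan.py <<'E'
import sys,numpy as np
from workcell import state
# target x y z yaw n
def plan(t,n,s=None):
    s=s or state();p=np.array(s["ee_pos"]);psi=s["ee_rot"][2]
    d=(np.array(t[:3])-p)/n;dy=((t[3]-psi+180)%360-180)/n
    for i in range(n):
        a=np.radians(psi);print([round(d[0]*np.cos(a)+d[1]*np.sin(a),1),round(d[0]*np.sin(a)-d[1]*np.cos(a),1),round(-d[2],1),'turn z',round(-dy,2)]);psi+=dy
if __name__=="__main__":
    v=list(map(float,sys.argv[1:]));plan(v[:4],int(v[4]))
E
python3 plan.py 565 -453 140 93 10
```

```text
[np.float64(44.5), np.float64(-0.3), np.float64(7.4), 'turn z', np.float64(-7.96)]
[np.float64(44.1), np.float64(5.8), np.float64(7.4), 'turn z', np.float64(-7.96)]
[np.float64(42.9), np.float64(11.9), np.float64(7.4), 'turn z', np.float64(-7.96)]
[np.float64(40.8), np.float64(17.7), np.float64(7.4), 'turn z', np.float64(-7.96)]
[np.float64(37.9), np.float64(23.2), np.float64(7.4), 'turn z', np.float64(-7.96)]
[np.float64(34.4), np.float64(28.2), np.float64(7.4), 'turn z', np.float64(-7.96)]
[np.float64(30.1), np.float64(32.7), np.float64(7.4), 'turn z', np.float64(-7.96)]
[np.float64(25.3), np.float64(36.6), np.float64(7.4), 'turn z', np.float64(-7.96)]
[np.float64(20.0), np.float64(39.7), np.float64(7.4), 'turn z', np.float64(-7.96)]
[np.float64(14.3), np.float64(42.1), np.float64(7.4), 'turn z', np.float64(-7.96)]
```

```bash
python3 -m creep '[[0,44.5,0,7,0,0,-8],[0,44,6,7,0,0,-8],[0,43,12,7,0,0,-8],[0,41,18,7,0,0,-8],[0,38,23,7,0,0,-8]]'; python3 -m creep '[[0,34,28,7,0,0,-8],[0,30,33,7,0,0,-8],[0,25,36.5,7,0,0,-8],[0,20,40,7,0,0,-8],[0,14,42,7,0,0,-8]]'; python3 -m creep '[[0,0,0,0,0,0,0],[0,0,0,0,0,0,0]]'; python3 plan.py 565 -453 60 93 4
python3 - <<'E'
from workcell import *
from h import *
import pickle
f=grab_frame("wrist");pickle.dump(f,open("w1.pkl","wb"));cv2.imwrite("pics/w1.png",f["frame"][:,:,::-1])
E
```

```text
time_s: 0.88
ee_pos: [350.9, -506.0, 178.6]
ee_rot: [-180.0, 0.0, 53.7]
force: [1.2, -0.3, -0.3]
gripper_width: 91.0
time_s: 1.5
ee_pos: [566.4, -452.9, 143.4]
ee_rot: [-180.0, -0.0, 93.7]
force: [0.7, -0.5, 0.1]
gripper_width: 91.4
time_s: 1.75
ee_pos: [564.4, -453.4, 143.6]
ee_rot: [-179.9, -0.0, 93.4]
force: [-0.8, 0.6, 0.2]
gripper_width: 90.9
[np.float64(0.1), np.float64(0.1), np.float64(20.9), 'turn z', np.float64(0.09)]
[np.float64(0.1), np.float64(0.1), np.float64(20.9), 'turn z', np.float64(0.09)]
[np.float64(0.1), np.float64(0.1), np.float64(20.9), 'turn z', np.float64(0.09)]
[np.float64(0.1), np.float64(0.1), np.float64(20.9), 'turn z', np.float64(0.09)]
```

View pics/w1.png

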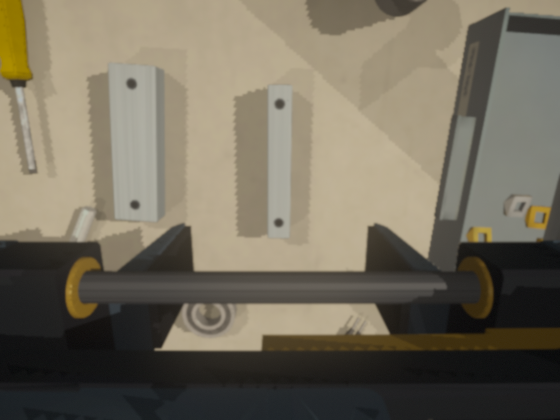

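Run:
```python
from h import *
import pickle
f=pickle.load(open("w1.pkl","rb"))
h=cast(f,[[280,104],[278.5,222.5]],24);print(h.round(1),h.mean(0).round(1),np.diff(h,axis=0)); e=(h[0]-h[1]);print(np.degrees(np.arctan2(e[1],e[0])))
print(cast(f,[[268,160],[292,160]],24))
w=cast(f,[[131.5,84],[135,205]],24);print("wb",w.round(1))
for z in(0,50,100):print(z,cast(f,[[445,215],[430,262]],z).round(0))
```

```text
[[ 560.8 -373.1   24. ]
 [ 565.4 -472.9   24. ]] [ 563.1 -423.    24. ] [[  4.65526331 -99.80917979   0.        ]]
92.67043348480213
[[ 553.44355064 -418.69753241   24.        ]
 [ 573.52188573 -417.50959477   24.        ]]
wb [[ 441.6 -364.5   24. ]
 [ 440.  -464.4   24. ]]
0 [[ 723. -464.    0.]
 [ 717. -512.    0.]]
50 [[ 697. -451.   50.]
 [ 692. -492.   50.]]
100 [[ 671. -438.  100.]
 [ 667. -471.  100.]]
```

```bash
python3 -m creep '[[0,0,0,40,0,0,0.7],[0,0,0,40,0,0,0],[0,0,0,35,0,0,0],[0,0,0,17,0,0,0],[0,0,0,6.5,0,0,0]]' 30; python3 -m creep '[[0,0,0,0,0,0,0],[0.7,0,0,0,0,0,0],[0.9,0,0,0,0,0,0],[0.9,0,0,0,0,0,0],[0.9,0,0,0,0,0,0]]' 30;python3 -m creep '[[0.9,0,0,0,0,0,0],[0.9,0,0,0,0,0,0]]' 30
```

```text
time_s: 2.42
ee_pos: [564.3, -453.9, 5.3]
ee_rot: [-180.0, -0.0, 92.6]
force: [0.4, -1.0, 0.2]
gripper_width: 90.9
time_s: 3.05
ee_pos: [565.1, -453.4, 5.7]
ee_rot: [180.0, 0.0, 92.7]
force: [-0.2, 0.0, 0.2]
gripper_width: 54.1
time_s: 3.3
ee_pos: [565.0, -453.4, 5.4]
ee_rot: [-180.0, -0.0, 92.7]
force: [1.1, 0.8, -1.2]
gripper_width: 34.0
```

```bash
python3 -m creep '[[0.9,0,0,0,0,0,0],[0.9,0,0,0,0,0,0],[0.9,0,0,0,0,0,0]]' 30;python3 -m creep '[[0.9,0,0,-20,0,0,0],[0.9,0,0,-35,0,0,0],[0.9,0,0,-15,0,0,0],[0.9,0,0,0,0,0,0]]' 30; python3 plan.py 405 -243 76 11.5 9;python3 - <<'E'
from workcell import *
from h import *
f=grab_frame("wrist");cv2.imwrite("pics/w2.png",f["frame"][:,:,::-1])
E
```

```text
time_s: 3.68
ee_pos: [564.9, -453.4, 5.4]
ee_rot: [-180.0, 0.0, 92.7]
force: [-0.5, 0.2, 0.3]
gripper_width: 20.1
time_s: 4.18
ee_pos: [565.7, -454.0, 77.5]
ee_rot: [179.8, 0.1, 92.7]
force: [-0.1, -0.7, -1.2]
gripper_width: 19.7
[np.float64(24.3), np.float64(-16.7), np.float64(0.2), 'turn z', np.float64(9.02)]
[np.float64(21.3), np.float64(-20.3), np.float64(0.2), 'turn z', np.float64(9.02)]
[np.float64(17.9), np.float64(-23.4), np.float64(0.2), 'turn z', np.float64(9.02)]
[np.float64(14.0), np.float64(-25.9), np.float64(0.2), 'turn z', np.float64(9.02)]
[np.float64(9.7), np.float64(-27.8), np.float64(0.2), 'turn z', np.float64(9.02)]
[np.float64(5.3), np.float64(-29.0), np.float64(0.2), 'turn z', np.float64(9.02)]
[np.float64(0.6), np.float64(-29.5), np.float64(0.2), 'turn z', np.float64(9.02)]
[np.float64(-4.0), np.float64(-29.2), np.float64(0.2), 'turn z', np.float64(9.02)]
[np.float64(-8.5), np.float64(-28.2), np.float64(0.2), 'turn z', np.float64(9.02)]
```

View pics/w2.png

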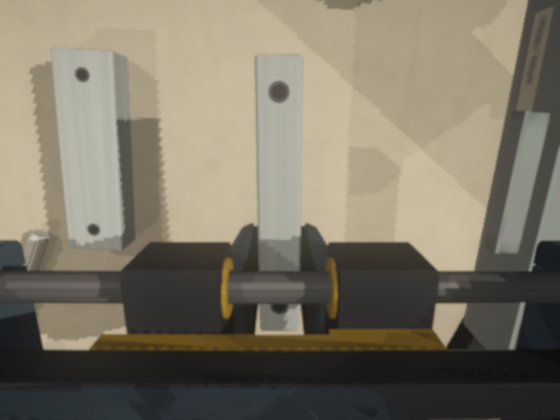

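The bar is held straight in the jaws, with its front hole at (279,91). Next I'll carry it to a point in front of the slot.

```bash
python3 -m creep '[[0.9,24,-17,0,0,0,9],[0.9,21.5,-20.5,0,0,0,9],[0.9,18,-23.5,0,0,0,9],[0.9,14,-26,0,0,0,9],[0.9,9.5,-28,0,0,0,9]]' 30;python3 -m creep '[[0.9,5,-29,0,0,0,9],[0.9,0.5,-29.5,0,0,0,9],[0.9,-4,-29,0,0,0,9],[0.9,-8.5,-28,0,0,0,9],[0.9,0,0,0,0,0,0]]' 30; python3 -m creep '[[0.9,0,0,0,0,0,0],[0.9,0,0,0,0,0,0]]'
python3 - <<'E'
from workcell import *
from h import *
import pickle
for n in ("wrist","top"):
    f=grab_frame(n);pickle.dump(f,open(n+"3.pkl","wb"));cv2.imwrite(f"pics/{n}3.png",f["frame"][:,:,::-1])
E
```

```text
time_s: 4.85
ee_pos: [473.3, -334.7, 73.9]
ee_rot: [-179.8, 0.0, 47.4]
force: [0.1, 0.4, -0.8]
gripper_width: 20.2
time_s: 5.48
ee_pos: [400.6, -241.3, 74.3]
ee_rot: [-179.8, 0.2, 11.8]
force: [0.3, -0.9, -1.4]
gripper_width: 19.7
time_s: 5.72
ee_pos: [403.8, -244.1, 75.3]
ee_rot: [180.0, -0.0, 11.7]
force: [-0.1, -0.1, -0.7]
gripper_width: 20.1
```

View pics/wrist3.png

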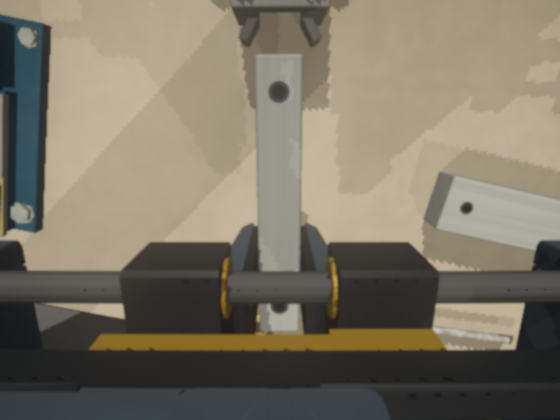

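View pics/top3.png

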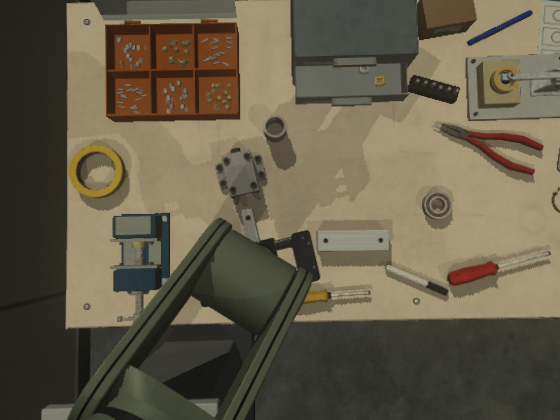

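Run:
```python
from h import *
import pickle
f=pickle.load(open("wrist3.pkl","rb"))
cv2.imwrite("pics/c5.png",cv2.resize(f["frame"][0:80,215:345,::-1],None,fx=6,fy=6,interpolation=cv2.INTER_CUBIC))
```

```text
(no output)
```

View pics/c5.png

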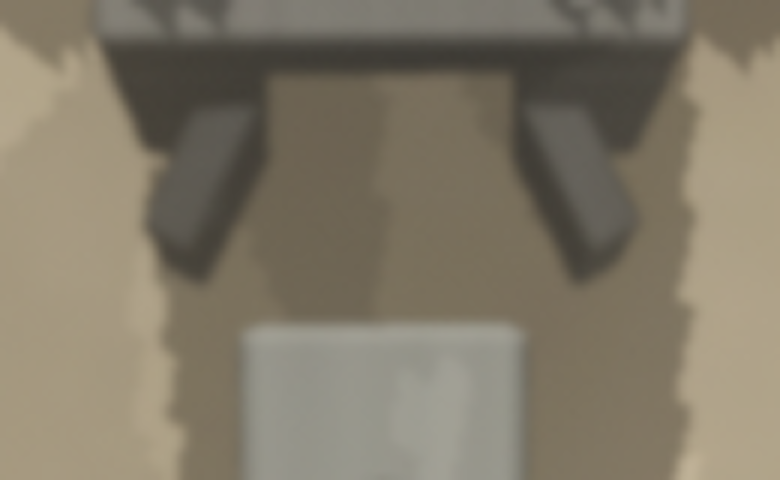

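Run:
```python
from h import *
import pickle
f=pickle.load(open("wrist3.pkl","rb"))
u=lambda p:(np.array(p,float)+.5)/6-.5+[215,0]
M=None
for n,p,z in(("topcorn",[[97,40],[688,40]],40),("slottop",[[268,72],[512,72]],30),("cheekroot",[[258,104],[525,104]],20),("cheektip",[[188,250],[594,252]],20),("bar",[[247,328],[523,328]],94)):
    P=cast(f,u(p),z);e=P[0]-P[1];m=P.mean(0)
    a=np.radians(11.5);d=m[:2]-np.array([403.8,-244.1])
    b=np.radians(11.7);print(n,m.round(1),"w",np.linalg.norm(e).round(1),"normal ang",(np.degrees(np.arctan2(e[1],e[0]))-90).round(1),"along/left of tool axis",(d@[np.cos(b),np.sin(b)]).round(1),(d@[-np.sin(b),np.cos(b)]).round(1))
```

```text
topcorn [ 529.7 -218.6   40. ] w 53.0 normal ang 11.8 along/left of tool axis 128.5 -0.5
slottop [ 529.7 -218.4   30. ] w 23.0 normal ang 11.7 along/left of tool axis 128.5 -0.3
cheekroot [ 529.6 -218.6   20. ] w 26.4 normal ang 11.7 along/left of tool axis 128.3 -0.5
cheektip [ 516.4 -221.3   20. ] w 40.8 normal ang 11.5 along/left of tool axis 114.8 -0.5
bar [ 497.4 -224.6   94. ] w 18.8 normal ang 11.7 along/left of tool axis 95.6 0.1
```

```bash
python3 -m creep '[[0.9,0,0.5,30,0,0,0],[0.9,0,0,25,0,0,0],[0.9,0,0,10,0,0,0],[0.9,0,0,3.5,0,0,0],[0.9,0,0,0,0,0,0]]' 30; python3 -m creep '[[0.9,0,0,0,0,0,0],[0.9,0,0,0,0,0,0]]'; python3 -c "
from workcell import *;s=state();print(s['ee_pos'],s['ee_rot'],s['force'])"
```

```text
time_s: 6.45
ee_pos: [403.6, -244.1, 7.3]
ee_rot: [180.0, -0.0, 11.7]
force: [-0.1, -0.5, -0.6]
gripper_width: 19.7
time_s: 6.7
ee_pos: [403.5, -244.0, 7.5]
ee_rot: [179.9, -0.1, 11.7]
force: [-0.1, -0.5, -1.7]
gripper_width: 19.7
[ 403.47229666 -244.01676405    7.50807448] [ 1.79945998e+02 -5.04623681e-02  1.16931496e+01] [-0.1152944  -0.45492589 -1.66103213]
```

```bash
python3 -m creep '[[0.9,0,0,1.5,0,0,0],[0.9,12,0,0,0,0,0],[0.9,12,0,0,0,0,0],[0.9,9,0,0,0,0,0],[0.9,7,0,0,0,0,0]]' 30; python3 -m creep '[[0.9,7,0,0,0,0,0],[0.9,7,0,0,0,0,0],[0.9,7,0,0,0,0,0],[0.9,4,0,0,0,0,0],[0.9,0,0,0,0,0,0]]'
```

```text
time_s: 7.32
ee_pos: [443.1, -235.5, 5.3]
ee_rot: [180.0, 0.0, 11.7]
force: [-1.0, -0.6, -0.2]
gripper_width: 19.5
time_s: 7.95
ee_pos: [467.0, -230.6, 5.4]
ee_rot: [180.0, 0.0, 11.7]
force: [-0.1, -0.1, -1.1]
gripper_width: 19.8
```

```bash
python3 -m creep '[[0.9,2,0,0,0,0,0],[0.9,2,0,0,0,0,0],[0.9,1,0,0,0,0,0]]'; python3 -m creep '[[0.9,1.5,0,0,0,0,0],[0.9,1.5,0,0,0,0,0]]';  python3 -m creep '[[0.9,1.5,0,0,0,0,0],[0.9,1.5,0,0,0,0,0]]'
```

```text
time_s: 8.32
ee_pos: [471.8, -229.6, 5.4]
ee_rot: [180.0, -0.0, 11.7]
force: [-0.0, -0.4, -1.6]
gripper_width: 19.7
time_s: 8.57
ee_pos: [474.7, -229.0, 5.4]
ee_rot: [180.0, 0.0, 11.7]
force: [-0.1, 0.6, -1.4]
gripper_width: 20.1
time_s: 8.82
ee_pos: [475.2, -228.7, 5.4]
ee_rot: [-180.0, 0.3, 11.7]
force: [-9.4, -5.1, 5.0]
gripper_width: 20.0
```

```bash
python3 -m creep '[[0.9,1.5,0,0,0,0,0],[0.9,1.5,0,0,0,0,0]]'; python3 -m creep '[[0.9,1.5,0,0,0,0,0],[0.9,1.5,0,0,0,0,0]]'
```

```text
time_s: 9.07
ee_pos: [475.3, -228.6, 5.3]
ee_rot: [-179.9, 0.6, 11.8]
force: [-17.2, -10.0, 8.2]
gripper_width: 19.9
time_s: 9.32
ee_pos: [475.4, -228.5, 5.2]
ee_rot: [-179.9, 0.9, 11.9]
force: [-23.2, -13.1, 12.8]
gripper_width: 20.1
```

Contact begins at a bar depth of about 40 mm, but there is some side force too. I'll back off, shift sideways and retry, to tell the stop from a snag.

```bash
python3 -m creep '[[0.9,-4,0,0,0,0,0],[0.9,-6,0,0,0,0,0],[0.9,0,0,0,0,0,0]]'; python3 -m creep '[[0.9,0,-1,0,0,0,0],[0.9,0,-1,0,0,0,0],[0.9,0,0,0,0,0,0]]'; python3 -m creep '[[0.9,0,2,0,0,0,0],[0.9,0,2,0,0,0,0],[0.9,0,0,0,0,0,0]]'
```

```text
time_s: 9.7
ee_pos: [473.6, -229.3, 5.6]
ee_rot: [180.0, -0.0, 11.7]
force: [-0.7, -0.5, -0.4]
gripper_width: 20.1
time_s: 10.07
ee_pos: [474.0, -227.3, 5.6]
ee_rot: [180.0, -0.1, 11.7]
force: [0.9, -0.7, 0.2]
gripper_width: 20.0
time_s: 10.45
ee_pos: [473.9, -231.0, 5.5]
ee_rot: [-180.0, 0.0, 11.7]
force: [-0.0, 2.9, 2.9]
gripper_width: 19.5
```

```bash
python3 -m creep '[[0.9,0,-1.5,0,0,0,0],[0.9,0,-1.5,0,0,0,0],[0.9,0,0,0,0,0,0]]'; python3 -m creep '[[0.9,1,0,0,0,0,0],[0.9,1,0,0,0,0,0],[0.9,0,0,0,0,0,0]]'; python3 -m creep '[[0.9,1.5,0,0,0,0,0],[0.9,1.5,0,0,0,0,0],[0.9,0,0,0,0,0,0]]'
```

```text
time_s: 10.82
ee_pos: [473.7, -228.6, 5.6]
ee_rot: [179.9, -0.0, 11.7]
force: [0.8, -2.3, 1.5]
gripper_width: 19.7
time_s: 11.2
ee_pos: [474.4, -227.6, 5.4]
ee_rot: [-179.9, 0.1, 11.7]
force: [-2.9, -1.5, 5.3]
gripper_width: 19.8
time_s: 11.58
ee_pos: [475.2, -227.1, 5.4]
ee_rot: [-179.9, 0.4, 11.7]
force: [-9.3, -4.6, 8.4]
gripper_width: 19.7
```

Run:
```python
from workcell import *
from h import *
import pickle
for n in ("wrist","top"):
    f=grab_frame(n);pickle.dump(f,open(n+"4.pkl","wb"))
    c=f["frame"][...,::-1]
    cv2.imwrite(f"pics/{n}4.png",c if n=="wrist" else cv2.resize(c[130:270,190:330],None,fx=4,fy=4,interpolation=cv2.INTER_CUBIC))
```

```text
(no output)
```

View pics/wrist4.png

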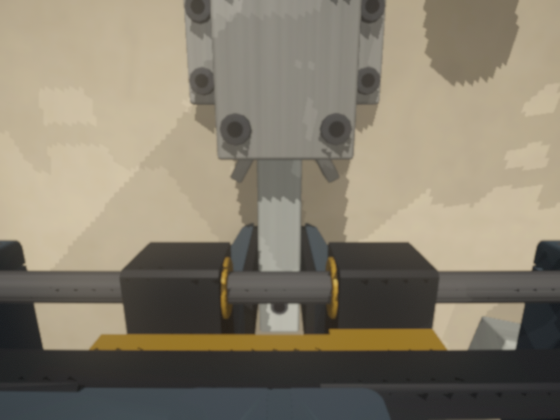

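View pics/top4.png

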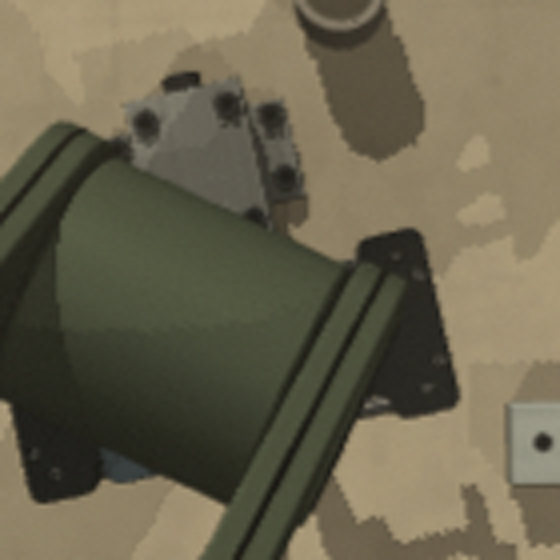

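```bash
python3 -m creep '[[0.9,-5,0,-1,0,0,0],[0.9,-2,1.5,0,0,0,0],[0.9,0,0,0,0,0,0],[0.9,0,0,0,0,0,0]]'; python3 -m creep '[[0.9,2,0,0,0,0,0],[0.9,1,0,0,0,0,0],[0.9,0,0,0,0,0,0]]'; python3 -m creep '[[0.9,1.5,0,0,0,0,0],[0.9,0,0,0,0,0,0]]'; python3 -m creep '[[0.9,1.5,0,0,0,0,0],[0.9,0,0,0,0,0,0]]'
```

```text
time_s: 12.18
ee_pos: [472.0, -230.0, 6.3]
ee_rot: [-180.0, -0.0, 11.7]
force: [-0.3, -0.0, -1.4]
gripper_width: 19.7
time_s: 12.55
ee_pos: [474.9, -229.4, 6.4]
ee_rot: [180.0, -0.0, 11.7]
force: [0.4, 0.0, -2.0]
gripper_width: 19.8
time_s: 12.8
ee_pos: [475.5, -229.1, 6.3]
ee_rot: [-180.0, 0.1, 11.7]
force: [-2.9, -1.2, -0.1]
gripper_width: 19.9
time_s: 13.05
ee_pos: [475.5, -229.0, 6.3]
ee_rot: [-179.9, 0.2, 11.7]
force: [-7.0, -3.6, 0.5]
gripper_width: 19.4
```

```bash
python3 -m creep '[[0.9,0,0,0.8,0,0,0],[0.9,1,0,0,0,0,0],[0.9,0,0,0,0,0,0]]'; python3 -m creep '[[0.5,0,0,0,0,0,0],[0.5,0,0,0,0,0,0],[0.5,0,0,0,0,0,0],[0.5,0,0,0,0,0,0],[0.5,0,0,0,0,0,0]]'
python3 - <<'E'
from workcell import *
from h import *
import pickle
f=grab_frame("wrist");pickle.dump(f,open("wrist5.pkl","wb"));cv2.imwrite("pics/wrist5.png",f["frame"][...,::-1])
E
```

```text
time_s: 13.42
ee_pos: [475.5, -228.8, 5.5]
ee_rot: [-179.9, 0.3, 11.7]
force: [-9.4, -3.4, 3.6]
gripper_width: 19.8
time_s: 14.05
ee_pos: [478.8, -228.6, 5.7]
ee_rot: [180.0, -0.0, 11.7]
force: [0.5, 0.5, -0.0]
gripper_width: 46.2
```

View pics/wrist5.png

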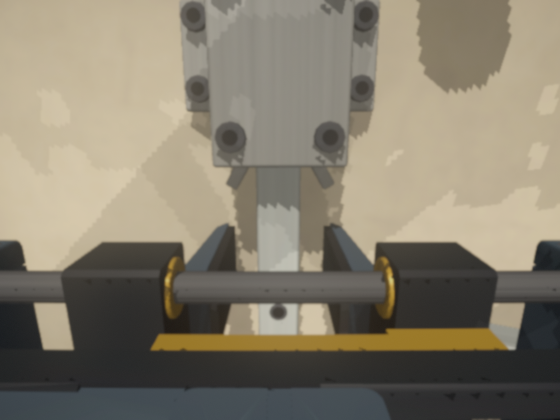

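```bash
python3 -m creep '[[0.5,0,0,-15,0,0,0],[0.5,0,0,-40,0,0,0],[0.5,0,0,-50,0,0,0],[0.5,-40,0,-40,0,0,0],[0.5,-50,0,0,0,0,0]]'; python3 -m creep '[[0.5,-20,0,0,0,0,0],[0.5,0,0,0,0,0,0],[0.5,0,0,0,0,0,0]]'
python3 - <<'E'
from workcell import *
from h import *
import pickle
for n in ("wrist","scene","top"):
    f=grab_frame(n);pickle.dump(f,open(n+"6.pkl","wb"));cv2.imwrite(f"pics/{n}6.png",f["frame"][...,::-1])
E
```

```text
time_s: 14.72
ee_pos: [392.3, -248.5, 154.9]
ee_rot: [179.6, -0.4, 11.8]
force: [-0.1, 0.4, -0.4]
gripper_width: 45.4
time_s: 15.1
ee_pos: [372.2, -251.2, 150.7]
ee_rot: [180.0, -0.1, 11.7]
force: [-0.9, 0.8, -0.3]
gripper_width: 45.5
```

View pics/wrist6.png

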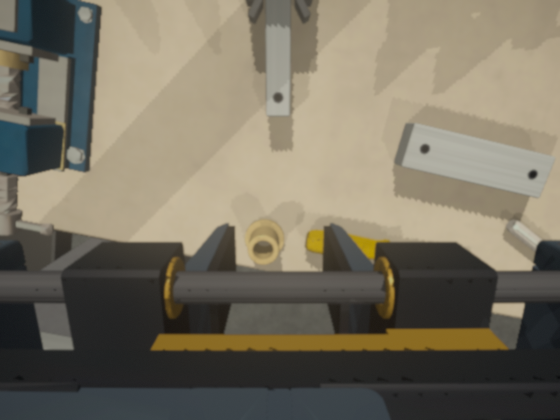

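View pics/scene6.png

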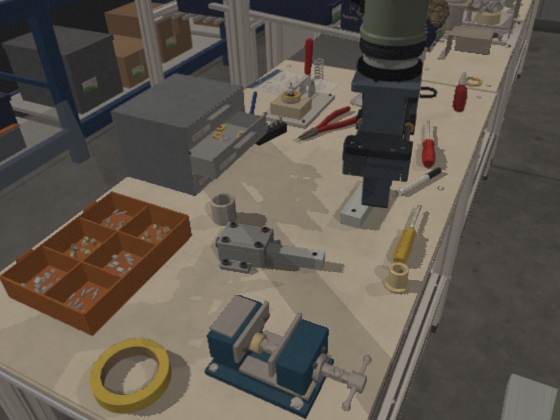

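Run:
```python
from h import *
import pickle
f=pickle.load(open("wrist6.pkl","rb"))
h,r=cast(f,[[278,97],[278.5,114.5]],24)
a=np.radians(11.7);M=np.array([529.6,-218.5]);R=np.array([[np.cos(a),np.sin(a)],[-np.sin(a),np.cos(a)]])
for n,p in(("hole",h),("rear",r)): print(n,p.round(1),"in block",(R@(p[:2]-M)).round(1))
print("depth from hole",115+(R@(h[:2]-M))[0],"from rear",130+(R@(r[:2]-M))[0])
w=cast(f,[[425,149],[532,174]],24);print(w.mean(0).round(1),"vs 440.9 -414.3")
# knob
g=pickle.load(open("top6.pkl","rb"));cv2.imwrite("pics/c7.png",cv2.resize(g["frame"][130:250,190:310,::-1],None,fx=5,fy=5,interpolation=cv2.INTER_CUBIC))
```

```text
hole [ 456.9 -233.    24. ] in block [-74.2   0.6]
rear [ 443.3 -236.2   24. ] in block [-88.1   0.2]
depth from hole 40.83297243092214 from rear 41.886193976172564
[ 440.3 -414.1   24. ] vs 440.9 -414.3
```

View pics/c7.png

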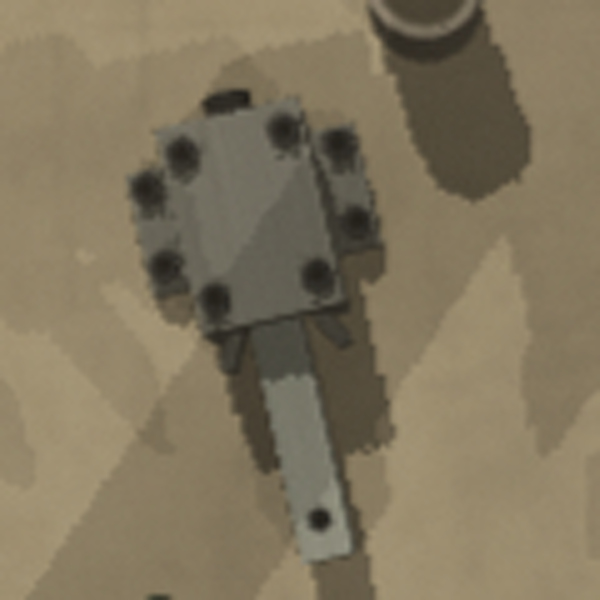

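```bash
python3 -c "
from workcell import *
s=state();print(s['time_s'],s['force']);print(job_done())"
```

```text
15.25 [-0.35496997 -0.24052068 -0.55422504]
the job is handed in; nothing more can be done
None
```

The narrow bar is in the slot against what I take to be the hidden stop. It lies flat and has been let go. I handed the job in at 15.3 s of the 38 s, and the system gave no verdict.

**Insertion:** I gripped the bar 30 mm behind its centre, turned it in line with the slot and slid it in. It met a hard contact at TCP x of about 475 mm. The push force reached about 29 N (all axes) with no further movement.

**Is it the stop?** The first contact also showed some side force, up to 13 N, so I backed off and pushed again twice: once shifted sideways, and once centred with the bar raised about 1 mm. Both contacts came within about 1 mm of the first. I read that as the stop and not a snag; the side force looks like the arm flexing under load. I couldn't see the stop itself.

**Final checks, after retreating clear of everything:**

| Check | Result |
|---|---|
| Depth of the bar's front end behind the mouth | 40.8 mm from its rear hole, 41.9 mm from its rear edge, about 40 mm from the tool position at contact; stop range is 40–55 mm |
| Sideways offset in the slot | under 1 mm |
| Alignment | in line with the slot by eye; the tool was at 11.7°, the same as the slot |
| Wide bar | within 1 mm of where it lay, which is within measuring error |

The three depth figures differ by about 2 mm, which is within the camera calibration. They all fall near the shallow end of the stop's range.

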